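# Fish the tin out from between the books with the big pencil

### The job

The red tin has slipped into one of the two narrow slots in the row of books. Pull the big yellow pencil up out of the pen cup, use it to sweep the tin out of the slot until the tin lies wholly on the blue desk mat in front of the books, then put the pencil back in the cup with its point up. Do not touch the tin with the gripper, and leave the green tin, the other things in the cup, the cup itself and everything else on the desk standing where they are.

Things in the scene. Friction and masses are not known exactly. Their poses are not given: they have to be found in the camera images.
- pencil_mid (a point): Jumbo yellow pencil, round, 14 mm thick, 220 mm long, about 30 g, standing in one of the cup's four cells with its flat pink eraser end down and point up. Point on its axis half-way up, 110 mm above the eraser end; z runs along the pencil towards the point. The last 22 mm at the top is the tapered point; below that the body is straight.
- cup: White square pen cup, loose, 0.8 kg, 66 x 66 mm outside, 100 mm high, walls and cross divider 3 mm, floor 4 mm thick. Four open cells of 28.5 mm square, centred 15.75 mm either side of the middle in its x and y. Origin: centre of its underside; z up. Each cell holds one item: pencil, toothbrush and two markers, in any order.
- brush_mid (a point): Green toothbrush with white head, up to 13 mm wide, 190 mm long, standing in a cell of the cup head up (it reaches nearly as high as the pencil). Point on its axis 95 mm above its foot; z towards the head. To be left in the cup.
- marker_b_mid (a point): White marker with black cap, 17 mm thick, 132 mm long, standing in a cell of the cup cap up. Point half-way up its axis. To be left in the cup.
- marker_r_mid (a point): White marker with red cap, 17 mm thick, 132 mm long, standing in a cell of the cup cap up. Point half-way up its axis. To be left in the cup.
- tin_mid (a point): Red round flat tin, 38 mm across, 20 mm high, 40 to 85 g, lying flat on the desk top inside one of the two slots; slides when pushed. Point at its centre, 10 mm above the desk.
- green_tin_mid (a point): Green round tin of the same size in the other slot, to be left alone. Point at its centre, 10 mm above the desk.
- books: Fixed row of upright books, 190 mm wide, 185 deep, up to 125 high, with two slots. Origin: on the desk, middle of the front line (slot mouths); x runs into the slots, y across, z up. Slots at y = +32 and -32 mm, 46 mm wide, open above and in front, floored by the bare desk, closed at x = 175 mm by a strip 30 mm high. Between them an 18 mm board, 105 mm high.
- mat (a point): Blue desk mat, fixed flat to the desk in front of the books and turned with them, 133 mm (x) by 200 mm (y), paper-thin: things slide onto it freely. Point at its centre, 68.5 mm in front of the slot mouths; axes as the books'.
- thermos: White thermos flask, 62 mm across, 195 mm high, loose. Origin: centre of its underside. To be left alone.
- mug: White mug, 74 mm across, 90 mm high, loose, with a handle that stands out some 35 mm at its +y side. Origin: centre of its underside. To be left alone.
- jar: Amber jar with an orange cap, 64 mm across, 80 mm high, loose. Origin: centre of its underside. To be left alone.
Things that resemble listed ones, but are neither listed nor needed, are in the scene too. Leave any purple look-alike of the cup alone.

How it is judged:
On the way, in this order (a step that is already met when the one before it is completed fails the run):
1. the pencil has been pulled up clear of the cup (z of pencil_mid in the frame of cup above 0.212 m), for 0.1 s.
2. the tin lies wholly on the mat, swept there with the pencil (its eraser end within 60 mm of the tin) (x of tin_mid in the frame of books between -0.118 and -0.019 m and y of tin_mid in the frame of books between -0.083 and 0.083 m and height (world z) of tin_mid below 0.015 m and distance between pencil_mid and tin_mid below 0.2 m and horizontal distance between pencil_mid and tin_mid below 0.06 m), for 0.1 s.
At the end, for the whole second after the job is handed in: The whole tin lies flat on the mat, outside the slot (its centre 19 to 118 mm in front of the slots' mouths and within 83 mm of the mat's middle line); the pencil stands in a cell of the cup, point up, within 0.3 rad of upright, its foot on the cup's floor (to 15 mm); both at rest (x of tin_mid in the frame of books between -0.118 and -0.019 m and y of tin_mid in the frame of books between -0.083 and 0.083 m and height (world z) of tin_mid below 0.015 m and x of pencil_mid in the frame of cup between -0.036 and 0.036 m and y of pencil_mid in the frame of cup between -0.036 and 0.036 m and z of pencil_mid in the frame of cup below 0.125 m and angle between pencil_mid's own z axis and vertical below 0.3 rad and linear speed of tin below 0.02 m/s and linear speed of pencil below 0.03 m/s); the robot touches nothing.
It fails at once if the gripper or arm touches the red tin or the green tin (contact force between any of the fingers, the arm and tin above 0.3 N or contact force between any of the fingers, the arm and green_tin above 0.3 N).
It fails at once if the green tin is moved by more than 15 mm (distance of green_tin_mid from where it was at the start of the episode above 0.015 m).
It fails at once if the cup is shifted by more than 30 mm or tipped by more than 0.2 rad (distance of cup from where it was at the start of the episode above 0.03 m or angle between cup's own z axis and vertical above 0.2 rad).
It fails at once if the toothbrush or a marker leaves its cell (its middle moves by more than 40 mm) (distance of any of brush_mid, marker_b_mid, marker_r_mid from where it was at the start of the episode above 0.04 m).
It fails at once if the thermos, mug or jar is shifted by more than 25 mm or tipped over (distance of any of thermos, mug, jar from where it was at the start of the episode above 0.025 m or angle between any of thermos, mug, jar's own z axis and vertical above 0.3 rad).
It also fails if it takes over 54 s, if anything falls off the work surface, if the arm or the gripper's body presses on something with over 40 N, if the wrist force passes 120 N, or if a joint passes its speed limit or range.

### The arm

A 6-joint arm with a two-finger parallel gripper is mounted at the origin on the work surface. World frame = base frame: x ahead of the robot, y to its left, z up, the work surface at z = 0. Lengths are in m, angles in rad, forces in N, time in s.
With the tool pointing down it reaches from about 0.25 to 0.725 m from the base axis. Payload 9.7 kg.
Tool frame: the origin (TCP) lies where the fingers leave the gripper's body, on its centre line; the fingertips stand 73 mm ahead of it and the grasp point (between the pads) lies 54 mm ahead of it; z points along the fingers, y is the line along which they close (so a half turn about z gives the same grasp; the last joint's range is limited). The gripper opens to 85 mm and grips with 20 to 120 N. Pads are 22 mm wide; open, the fingers measure 114 mm over their backs; the gripper's body (76 mm by 85 mm) begins 54 mm behind the grasp point. The pads swing forward as they close: fully open they stand 13 mm farther back than shut.
Start: joints at [1.347, 0.087, 0.176, 1.66, 0, 1.571], TCP at [0.122, 0.536, 0.304] pointing down, gripper open.
Joint ranges: [-3.13, 3.13], [-0.85, 1.81], [-1.15, 1.24], [-2.2, 2.28], [-1.44, 1.52], [-3.14, 3.14]. Speed limits (rad/s): [2.22, 2.22, 2.57, 3.14, 3.14, 3.14].

### API

Orientations are given as [roll, pitch, yaw] about the fixed x, y, z axes, in that order (R = Rz(yaw) Ry(pitch) Rx(roll)).
In Python, from station import manip gives the robot as it stands.
- The arm moves only by the tool move_arm, never from a script. Its argument "motion" is one flat list of numbers, 4 for each row, row after row: the shift along the tool's x, y, z in m, then the turn about the tool's z in degrees. A call has 1 to 5 rows; each row is the pose to reach, as a shift and turn from the pose commanded when the call began, along the tool's axes at that moment; what a row does not reach only later rows make up. A row lasts 1/10 s, in which the tool goes at most 50 mm and 8.59 degrees, less where a joint would pass 70% of its speed; a pose out of reach is approached as far as the arm can. A call with a gripper value outside its range is refused whole. "claw" is the gripper's target within -1 to 1 (fully open at 1, half-way at 0, shut at -1), set as the call begins (left out, the last holds). The fingers move at their own pace and stop on an object; "squeeze" is the grip in N (left out, the last holds). Time passes only in rows, so rows that repeat a pose let the fingers close. It gives the time, the measured TCP pose, the force, the opening and the grip force at its end, in the units of the state.
- manip.sense(): the state, without advancing time (a new reading comes with each control period).
- manip.get_image(name): name is "scene" or "top"; returns the picture (384x512x3 uint8, blue, green, red); there is no depth.
- manip.camera_model(name): a dict with "mtx" (3x3 intrinsics, pixels), "R" (3x3) and "t" (3): a world point X has camera coordinates R X + t. Camera axes: x right, y down, z forward; pixel columns grow to the right and rows downward; lengths in m; the calibration is good to about 2 mm. A picture is of the moment at which its call begins. camera_model takes no time and is no camera call.
- manip.close_job(): hands the job in; it is judged then, once.
The state is a dict: "t": time; "joint_positions": joint angles; "joint_velocities": joint speeds; "tau": joint torques, N m; "ee_pos": TCP position; "eef_rot": TCP orientation; "ft_force": force on the tool from outside, world axes, zero at the start; "moment": the same for the moment, N m; "opening": finger opening in m; "gripper_force": force on a finger pad.
Only numpy, scipy, OpenCV 4.12 (cv2) and the standard library are available. Lean on these libraries where they do the work, as an engineer would, in place of code of your own. Each camera call takes 0.05 s, during which the arm holds its last target. There are 200 camera calls.

## Working session

There is one attempt and no reset: what is moved stays moved. The work goes in short steps, Python scripts to look and compute and a tool call to move; the robot and the scene stay as the last step left them, time stands still between calls to the robot, and variables do not carry over. Pictures are saved under pics/ and viewed, at most 12 in all, crops included, and the job is handed in when it is done.

Besides the shell and the picture viewer there is one more tool, called after ">>>" as a command line: name --argument value ..., lists and objects as JSON in quotes. move_arm: Moves the arm, as the interface text tells. Its arguments: {"type":"object","properties":{"motion":{"type":"array","items":{"type":"number"}},"claw":{"type":"number"},"squeeze":{"type":"number"}},"required":["motion"]}

```bash
ls; mkdir -p pics; python3 - <<'E'
from station import manip
import cv2, json, numpy as np
for n in("scene","top"):
    im=manip.get_image(n); cv2.imwrite(f"pics/{n}0.png",im)
    c=manip.camera_model(n); print(n,np.round(c["mtx"],1).tolist(),np.round(c["R"],3).tolist(),np.round(c["t"],3), 'cam',np.round(-np.array(c["R"]).T@c["t"],3))
print(manip.sense())
E
```

```text
pics
scene [[385.0, 0.0, 254.2], [0.0, 385.0, 190.5], [0.0, 0.0, 1.0]] [[0.652, 0.758, 0.003], [0.482, -0.411, -0.774], [-0.586, 0.506, -0.633]] [-0.355 -0.173  1.233] cam [ 1.037 -0.426  0.647]
top [[398.8, 0.0, 252.7], [0.0, 398.8, 196.4], [0.0, 0.0, 1.0]] [[-0.001, -0.999, 0.039], [-0.983, -0.006, -0.186], [0.186, -0.039, -0.982]] [-0.028  0.542  0.909] cam [0.364 0.011 0.995]
{'t': 0.1, 'joint_positions': array([ 1.34702642e+00,  8.74072868e-02,  1.75174325e-01,  1.65980806e+00,
       -1.49057932e-05,  1.57079169e+00]), 'joint_velocities': array([ 0.00099615,  0.00090582,  0.00127132,  0.00087797,  0.00040799,
       -0.00098256]), 'tau': array([ 1.56783357e-03, -5.21562088e+01,  4.65653300e+01,  1.60118099e-02,
        8.97388941e-05,  4.77972264e-06]), 'ee_pos': array([0.12202267, 0.53615775, 0.30323266]), 'eef_rot': array([-3.14034796e+00,  1.49000119e-05,  2.91782741e+00]), 'ft_force': array([-0.12431011, -0.43220209,  0.93760556]), 'moment': array([ 0.01288866, -0.02299589, -0.02889103]), 'gripper_force': 0.0, 'opening': 0.08525251495055025}
```

View pics/scene0.png

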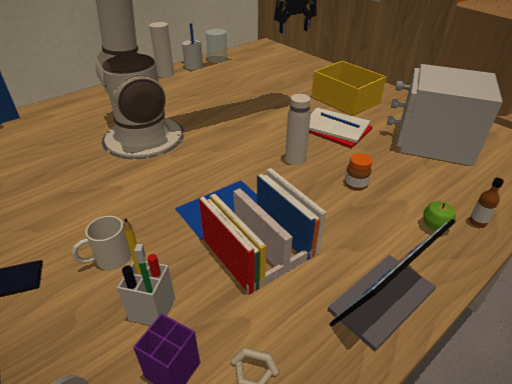

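View pics/top0.png

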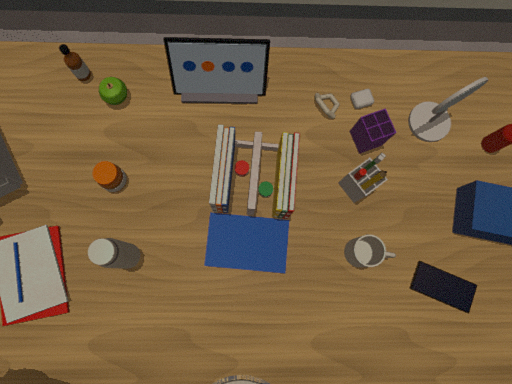

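Red tin is at top (242,168), in the left slot, and green is at (265,188), in the right. The mat is around (248,243), the white cup around (366,179), and the purple look-alike at (373,130). Next I'll enlarge and measure.

```bash
cat > h.py <<'E'
import cv2, numpy as np
from station import manip
def ray(n,uv):
    c=manip.camera_model(n); R=np.array(c["R"]);t=np.array(c["t"]).ravel()
    d=R.T@np.linalg.solve(np.array(c["mtx"]),[uv[0],uv[1],1.]); return -R.T@t,d
def onz(n,uv,z):
    o,d=ray(n,uv); return o+d*(z-o[2])/d[2]
def proj(n,X):
    c=manip.camera_model(n); p=np.array(c["mtx"])@(np.array(c["R"])@X+np.array(c["t"]).ravel()); return p[:2]/p[2]
def tri(a,b):
    o1,d1=ray("scene",a);o2,d2=ray("top",b); d1/=np.linalg.norm(d1);d2/=np.linalg.norm(d2)
    s=np.linalg.lstsq(np.c_[d1,-d2],o2-o1,rcond=None)[0]; p,q=o1+s[0]*d1,o2+s[1]*d2
    return (p+q)/2,np.linalg.norm(p-q)
def blobs(im,lo,hi,amin=8):
    m=cv2.inRange(cv2.cvtColor(im,cv2.COLOR_BGR2HSV),lo,hi)
    n,_,s,c=cv2.connectedComponentsWithStats(m); return m,[(np.round(c[i],1).tolist(),s[i].tolist()) for i in range(1,n) if s[i][4]>=amin]
E
python3 - <<'E'
from h import *
t=cv2.imread("pics/top0.png");s=cv2.imread("pics/scene0.png")
a=cv2.resize(s[210:335,100:190],None,fx=4.4,fy=4.4,interpolation=cv2.INTER_CUBIC)
b=cv2.resize(t[140:215,330:410],None,fx=4.9,fy=4.9,interpolation=cv2.INTER_CUBIC)
h=max(a.shape[0],b.shape[0]);pad=lambda q:cv2.copyMakeBorder(q,0,h-q.shape[0],0,0,0)
cv2.imwrite("pics/cup.png",np.hstack([pad(a),pad(b)]));print(a.shape,b.shape)
m,bl=blobs(t,(105,150,60),(125,255,255),1000);print("blue",bl)
for _,q in bl:
    if 180<q[0]<230:
        mm=np.zeros_like(m);mm[205:280,195:300]=m[205:280,195:300]
        c=max(cv2.findContours(mm,0,2)[0],key=cv2.contourArea)
        ap=cv2.minAreaRect(c);bp=cv2.boxPoints(ap);print(bp.tolist(),[np.round(onz("top",p,0),3).tolist() for p in bp])
for n,lo,hi in(("red",(0,150,100),(4,255,255)),("green",(55,120,60),(85,255,255))):
    m,bl=blobs(t,lo,hi,10)
    for p,st in bl: print(n,p,st,np.round(onz("top",p,.02),3))
E
```

```text
(550, 396, 3) (368, 392, 3)
blue [([493.8, 209.7], [472, 181, 40, 56, 1464]), ([247.1, 242.6], [205, 213, 84, 60, 4043])]
[[204.8257598876953, 264.85870361328125], [209.73670959472656, 212.475341796875], [289.13262939453125, 219.918701171875], [284.2216796875, 272.30206298828125]] [[0.381, 0.089, 0.0], [0.51, 0.079, 0.0], [0.492, -0.121, 0.0], [0.363, -0.106, 0.0]]
red [508.1, 131.6] [503, 125, 9, 16, 80] [ 0.727 -0.703  0.02 ]
red [241.4, 167.4] [235, 161, 14, 14, 156] [0.623 0.    0.02 ]
red [362.4, 171.6] [359, 169, 8, 7, 37] [ 0.615 -0.308  0.02 ]
red [56.5, 245.7] [48, 226, 16, 53, 281] [0.426 0.441 0.02 ]
red [7.5, 235.8] [0, 233, 20, 7, 36] [0.449 0.558 0.02 ]
red [39.1, 313.4] [1, 302, 67, 24, 405] [0.27  0.466 0.02 ]
green [265.4, 188.5] [259, 182, 14, 14, 156] [ 0.569 -0.06   0.02 ]
```

View pics/cup.png

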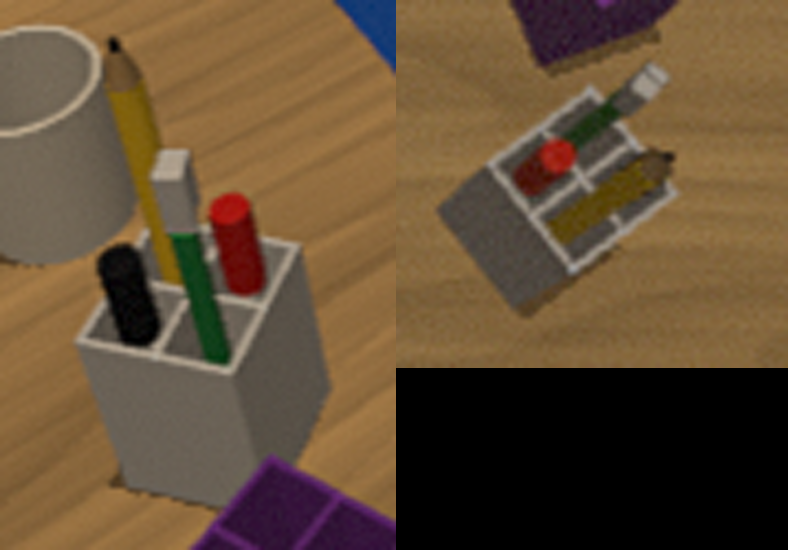

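The pencil stands in the cell nearest the robot/mug. The toothbrush is diagonal to it, and the markers are alongside. Next: triangulate the pencil axis, brush top, cup rim, mat frame and laptop edge.

```bash
python3 - <<'E'
from h import *
S=lambda x,y:(x/4.4+99.6,y/4.4+209.6); T=lambda x,y:((x-396)/4.9+329.6,y/4.9+139.6)
for n,a,b in(("tip",S(115,42),T(672,157)),("brush",S(175,155),T(652,78)),("redcap",S(233,208),T(558,157))):
    p,e=tri(a,b);print(n,p.round(4),round(e,4))
for n,a,b in(("lapA",(452,222),(167,40)),("lapB",(333,322),(270,38)),("lapA2",(452,222),(182,95)),("lapB2",(333,322),(268,93))):
    p,e=tri(a,b);print(n,p.round(3),round(e,4))
t=cv2.imread("pics/top0.png");s=cv2.imread("pics/scene0.png")
C=np.array([onz("top",T(*q),.1) for q in((492,165),(572,270),(676,190),(592,90))]);print("rim top",C.round(4).tolist(),C.mean(0).round(4))
C2=np.array([onz("scene",S(*q),.1) for q in((78,342),(232,372),(300,245),(142,228))]);print("rim scene",C2.round(4).tolist(),C2.mean(0).round(4))
# pencil axis: yellow mask, line fit in each view
pl=[]
for n,im,(x0,x1,y0,y1) in(("scene",s,(110,150,220,280)),("top",t,(355,395,160,200))):
    m,_=blobs(im,(20,130,60),(32,255,255)); q=np.argwhere(m[y0:y1,x0:x1])[:,::-1].astype(np.float32)+[x0,y0]
    if n=="top": 
        pass
    v=cv2.fitLine(q.astype(np.float32),cv2.DIST_HUBER,0,.01,.01).ravel();print(n,len(q),v.round(3))
    a,d1=ray(n,v[2:]-10*v[:2]);_,d2=ray(n,v[2:]+10*v[:2]);N=np.cross(d1,d2);N/=np.linalg.norm(N);pl.append((N,N@a))
for z in(.004,.1,.17,.2,.224):
    A=np.array([pl[0][0],pl[1][0],[0,0,1]]);print("axis",z,np.linalg.solve(A,[pl[0][1],pl[1][1],z]).round(4))
m,_=blobs(t,(105,150,60),(125,255,255));mm=np.zeros_like(m);mm[205:280,195:300]=m[205:280,195:300]
c=cv2.convexHull(max(cv2.findContours(mm,0,2)[0],key=cv2.contourArea))
W=np.array([onz("top",p[0],0)[:2] for p in c]).astype(np.float32)
r=cv2.minAreaRect(W*1000);print("mat",r,cv2.boxPoints(r).round(1).tolist())
E
```

```text
tip [ 0.5634 -0.2894  0.2211] 0.0018
brush [ 0.6047 -0.2922  0.1969] 0.0022
redcap [ 0.5854 -0.2698  0.1347] 0.0024
lapA [0.887 0.175 0.16 ] 0.0066
lapB [ 0.887 -0.092  0.131] 0.0704
lapA2 [0.834 0.179 0.107] 0.1258
lapB2 [ 0.831 -0.064  0.016] 0.0122
rim top [[0.5896, -0.2502, 0.1], [0.5389, -0.286, 0.1], [0.5781, -0.3383, 0.1], [0.6272, -0.3005, 0.1]] [ 0.5834 -0.2938  0.1   ]
rim scene [[0.5772, -0.3379, 0.1], [0.6285, -0.2992, 0.1], [0.5913, -0.2471, 0.1], [0.5407, -0.2923, 0.1]] [ 0.5844 -0.2941  0.1   ]
scene 256 [2.22000e-01 9.75000e-01 1.32619e+02 2.49504e+02]
top 137 [  0.824  -0.566 371.479 181.088]
axis 0.004 [ 0.5693 -0.2995  0.004 ]
axis 0.1 [ 0.5664 -0.2945  0.1   ]
axis 0.17 [ 0.5643 -0.291   0.17  ]
axis 0.2 [ 0.5634 -0.2894  0.2   ]
axis 0.224 [ 0.5626 -0.2882  0.224 ]
mat ((436.628662109375, -14.603721618652344), (196.7186737060547, 130.3123321533203), 84.68387603759766) [[362.6000061035156, -106.5], [492.3999938964844, -118.5999984741211], [510.6000061035156, 77.30000305175781], [380.8999938964844, 89.4000015258789]]
```

Frames found:
- The pencil axis is about (0.564, -0.291) at grasp height and almost upright.
- The brush is 40 mm away in +x, so the fingers close along world y.
- The book origin is (0.505, -0.021), yaw -0.093. The red tin is at x≈0.116, y≈+0.032 in the book frame.

I'll move over the pencil.

>>> move_arm --motion '[-0.02,-0.023,0,0,-0.05,-0.058,0,0,-0.082,-0.095,0,0,-0.114,-0.132,0,0,-0.146,-0.169,0,0]' --claw 0.1 --squeeze 50

```text
t: 0.6
ee_pos: [0.2272, 0.3373, 0.3035]
eef_rot: [-3.141, 0.0, 2.919]
ft_force: [0.9, 0.5, 0.3]
opening: 0.0468
gripper_force: 0.0
```

>>> move_arm --motion '[-0.032,-0.037,0,0,-0.064,-0.074,0,0,-0.096,-0.111,0,0,-0.128,-0.148,0,0,-0.16,-0.185,0,0]'

```text
t: 1.1
ee_pos: [0.3421, 0.1213, 0.3039]
eef_rot: [3.141, 0.0, 2.918]
ft_force: [1.8, 1.2, 0.7]
opening: 0.047
gripper_force: 0.0
```

>>> move_arm --motion '[-0.032,-0.037,0,0,-0.064,-0.074,0,0,-0.096,-0.111,0,0,-0.128,-0.148,0,0,-0.16,-0.185,0,0]'

```text
t: 1.6
ee_pos: [0.4572, -0.0949, 0.3037]
eef_rot: [3.141, -0.0, 2.917]
ft_force: [0.8, 0.9, -0.1]
opening: 0.0472
gripper_force: 0.0
```

>>> move_arm --motion '[-0.032,-0.037,0,0,-0.064,-0.074,0,-4,-0.096,-0.11,0,-8,-0.126,-0.144,0,-12.8,-0.1485,-0.169,0,-12.8]'

```text
t: 2.1
ee_pos: [0.5647, -0.293, 0.3027]
eef_rot: [3.141, -0.001, -3.14]
ft_force: [0.0, 0.4, -0.1]
opening: 0.0467
gripper_force: 0.0
```

>>> move_arm --motion '[0,0,0,0,0,0,0,0,0,0,0,0]'

```text
t: 2.4
ee_pos: [0.5638, -0.2897, 0.304]
eef_rot: [3.141, -0.0, 3.142]
ft_force: [-0.2, 0.5, -0.2]
opening: 0.0469
gripper_force: 0.0
```

```bash
python3 - <<'E'
from h import *
t=manip.get_image("top");s=manip.get_image("scene");cv2.imwrite("pics/t1.png",t);cv2.imwrite("pics/s1.png",s)
a=cv2.resize(s[130:330,70:250],None,fx=2.4,fy=2.4,interpolation=cv2.INTER_CUBIC)
b=cv2.resize(t[120:260,310:430],None,fx=3,fy=3,interpolation=cv2.INTER_CUBIC)
h=max(a.shape[0],b.shape[0]);pad=lambda q:cv2.copyMakeBorder(q,0,h-q.shape[0],0,0,0)
cv2.imwrite("pics/v1.png",np.hstack([pad(a),pad(b)]));print(manip.sense()['ee_pos'],manip.sense()['eef_rot'],manip.sense()['joint_positions'].round(2))
E
```

```text
[ 0.56382898 -0.28944703  0.30462618] [-3.14131062e+00  7.34453545e-04 -3.14108612e+00] [-0.47  0.3   0.42  1.69  0.   -0.47]
```

View pics/v1.png

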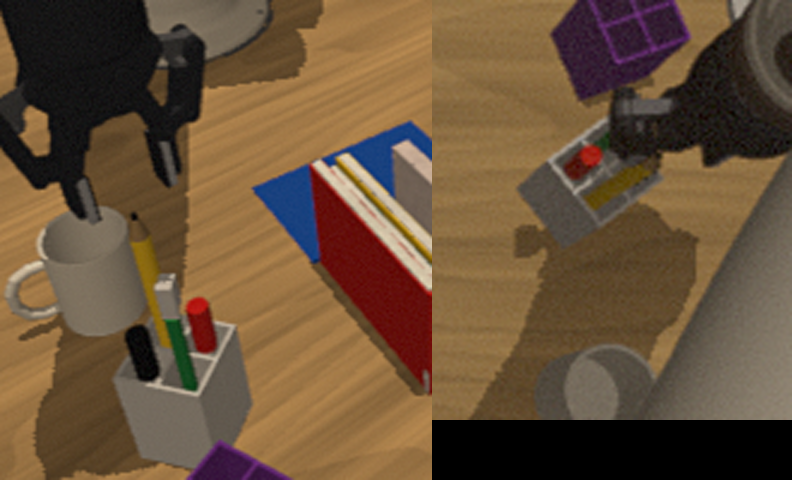

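Pencil point, at crop pixel (135,215), sits between the fingertips at (88,215) and (170,180), and the brush is clear. I'll descend and grip.

>>> move_arm --motion '[0,0,0.018,0,0,0,0.036,0,0,0,0.054,0,0,0,0.07,0,0,0,0.07,0]'

```text
t: 3.0
ee_pos: [0.5633, -0.2893, 0.2323]
eef_rot: [3.14, -0.002, -3.141]
ft_force: [0.0, -0.2, -0.6]
opening: 0.0471
gripper_force: 0.0
```

>>> move_arm --motion '[0,0,0,0,0,0,0,0,0,0,0,0,0,0,0,0,0,0,0,0]' --claw -1 --squeeze 60

```text
t: 3.5
ee_pos: [0.5645, -0.2905, 0.2356]
eef_rot: [-3.141, 0.002, 3.141]
ft_force: [-0.8, 0.0, 6.5]
opening: 0.0124
gripper_force: 58.4
```

>>> move_arm --motion '[0,0,0,0,0,0,0,0,0,0,0,0]'

```text
t: 3.8
ee_pos: [0.5645, -0.2905, 0.2356]
eef_rot: [-3.141, 0.002, 3.141]
ft_force: [0.8, 0.6, 6.0]
opening: 0.0127
gripper_force: 58.4
```

>>> move_arm --motion '[0,0,-0.01,0,0,0,-0.03,0,0,0,-0.05,0,0,0,-0.07,0,0,0,-0.09,0]'

```text
t: 4.3
ee_pos: [0.564, -0.2904, 0.3254]
eef_rot: [-3.141, 0.0, 3.141]
ft_force: [-0.4, 0.2, 0.2]
opening: 0.0123
gripper_force: 58.4
```

>>> move_arm --motion '[0,0,-0.025,0,0,0,-0.05,0,0,0,-0.07,0,0,0,-0.07,0,0,0,-0.07,0]'

```text
t: 4.8
ee_pos: [0.5643, -0.2906, 0.3938]
eef_rot: [-3.141, 0.0, 3.141]
ft_force: [1.2, 0.5, -0.6]
opening: 0.0123
gripper_force: 58.4
```

```bash
python3 - <<'E'
from h import *
t=manip.get_image("top");s=manip.get_image("scene");cv2.imwrite("pics/t2.png",t);cv2.imwrite("pics/s2.png",s)
a=cv2.resize(s[80:330,50:250],None,fx=2.3,fy=2.3,interpolation=cv2.INTER_CUBIC)
b=cv2.resize(t[110:220,330:440],None,fx=3,fy=3,interpolation=cv2.INTER_CUBIC)
h=max(a.shape[0],b.shape[0]);pad=lambda q:cv2.copyMakeBorder(q,0,h-q.shape[0],0,0,0)
cv2.imwrite("pics/v2.png",np.hstack([pad(a),pad(b)]));print(manip.sense()['ee_pos'],manip.sense()['eef_rot'],manip.sense()['ft_force'],manip.sense()['opening'])
E
```

```text
[ 0.56412634 -0.29045052  0.39257038] [ 3.14081133e+00 -1.56455317e-03  3.14122091e+00] [-0.21003816  0.53850954 -0.98004909] 0.012403822121729722
```

View pics/v2.png

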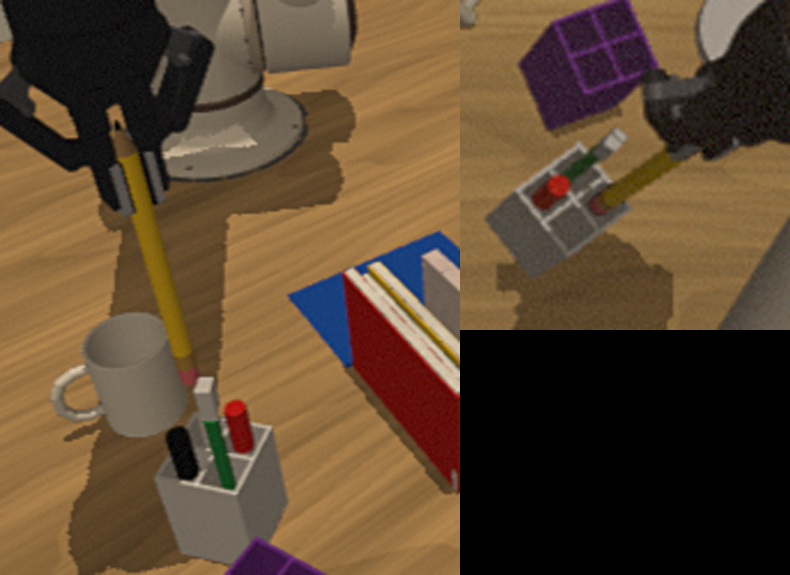

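Pencil is held, with the eraser at scene ≈(132,244) and top ≈(376.5,178). Cup contents are undisturbed. I'll triangulate the eraser relative to the tool.

```bash
cat >> h.py <<'E'
def pencil(s,t,ws,wt,Z):
    pl=[]
    for n,im,(x0,x1,y0,y1) in(("scene",s,ws),("top",t,wt)):
        m,_=blobs(im,(20,130,60),(32,255,255)); q=(np.argwhere(m[y0:y1,x0:x1])[:,::-1]+[x0,y0]).astype(np.float32)
        v=cv2.fitLine(q,cv2.DIST_HUBER,0,.01,.01).ravel();print(n,len(q),v.round(2))
        a,d1=ray(n,v[2:]-10*v[:2]);_,d2=ray(n,v[2:]+10*v[:2]);N=np.cross(d1,d2);N/=np.linalg.norm(N);pl.append((N,N@a))
    return [np.linalg.solve(np.array([pl[0][0],pl[1][0],[0,0,1]]),[pl[0][1],pl[1][1],z]).round(4) for z in Z]
E
python3 - <<'E'
from h import *
s=cv2.imread("pics/s2.png");t=cv2.imread("pics/t2.png")
print(tri((132.2,245),(376.5,178.3)))
print(pencil(s,t,(95,145,140,250),(370,412,150,182),(.16,.25,.34)))
E
```

```text
(array([ 0.56360862, -0.29089319,  0.16176449]), np.float64(0.0015827186409395667))
scene 835 [  0.26   0.96 117.38 191.36]
top 184 [  0.83  -0.55 389.43 169.04]
[array([ 0.564 , -0.2906,  0.16  ]), array([ 0.5629, -0.2893,  0.25  ]), array([ 0.5618, -0.288 ,  0.34  ])]
```

Pencil hangs vertical, directly beneath the TCP (eraser = TCP − 0.2315). I'll carry it over the red tin's slot, behind the tin.

>>> move_arm --motion '[-0.004,0.012,0,0,-0.013,0.04,0,0,-0.023,0.07,0,0,-0.033,0.1,0,0,-0.043,0.13,0,0]'

```text
t: 5.4
ee_pos: [0.6073, -0.1584, 0.3933]
eef_rot: [3.141, -0.001, 3.141]
ft_force: [1.1, -0.3, -0.5]
opening: 0.0126
gripper_force: 58.4
```

>>> move_arm --motion '[-0.01,0.032,0,0,-0.02,0.064,0,0,-0.031,0.095,0,0,-0.041,0.125,0,0,-0.051,0.157,0,6]'

```text
t: 5.9
ee_pos: [0.6582, -0.0013, 0.3933]
eef_rot: [-3.142, -0.001, 3.036]
ft_force: [0.0, -0.6, -0.3]
opening: 0.0121
gripper_force: 58.4
```

>>> move_arm --motion '[0,0,0,7,0,0,0,15,0,0,0,23,0,0,0,31,0,0,0,39]'

```text
t: 6.4
ee_pos: [0.658, -0.0025, 0.3932]
eef_rot: [-3.141, -0.001, 2.351]
ft_force: [-0.1, -0.6, -1.5]
opening: 0.0126
gripper_force: 58.5
```

>>> move_arm --motion '[0,0,0,8,0,0,0,16,0,0,0,24,0,0,0,32,0,0,0,40]'

```text
t: 6.9
ee_pos: [0.658, -0.0025, 0.3932]
eef_rot: [-3.14, -0.0, 1.652]
ft_force: [0.2, -0.1, -1.0]
opening: 0.0124
gripper_force: 58.4
```

>>> move_arm --motion '[0,0,0,6,0,0,0,10.3,0,0,0,10.3,0,0,0,10.3]'

```text
t: 7.3
ee_pos: [0.6581, -0.0029, 0.3935]
eef_rot: [-3.141, -0.0, 1.481]
ft_force: [-0.2, 0.4, -0.5]
opening: 0.0125
gripper_force: 58.4
```

```bash
python3 - <<'E'
from h import *
t=manip.get_image("top");s=manip.get_image("scene");cv2.imwrite("pics/t3.png",t);cv2.imwrite("pics/s3.png",s)
a=cv2.resize(s[90:300,150:360],None,fx=2.2,fy=2.2,interpolation=cv2.INTER_CUBIC)
b=cv2.resize(t[110:230,190:310],None,fx=2.7,fy=2.7,interpolation=cv2.INTER_CUBIC)
h=max(a.shape[0],b.shape[0]);pad=lambda q:cv2.copyMakeBorder(q,0,h-q.shape[0],0,0,0)
cv2.imwrite("pics/v3.png",np.hstack([pad(a),pad(b)]));print(manip.sense()['ee_pos'],manip.sense()['eef_rot'],manip.sense()['ft_force'],manip.sense()['opening'])
E
```

```text
[ 0.6581603  -0.00316359  0.39366235] [-3.14125661e+00 -2.57010640e-06  1.47982831e+00] [-0.07876691 -0.05252315 -0.72573175] 0.012980643559070337
```

View pics/v3.png

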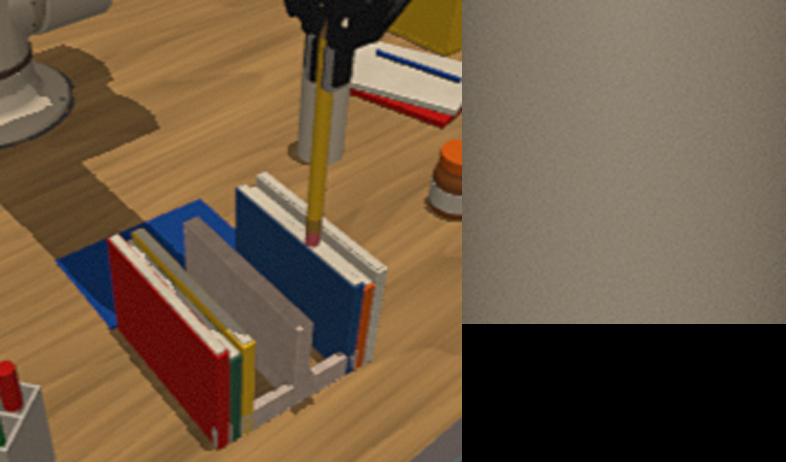

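Eraser is at scene ≈(292,199), above the right-hand slot in this view (books-left). The top view is blocked by the arm. I'll cross-check by projection.

```bash
python3 - <<'E'
from h import *
B=lambda x,y,z:np.array([.5048+.9957*x+.0928*y,-.021-.0928*x+.9957*y,z])
P=lambda X:((proj("scene",X)-[150,90])*2.2).round(0)
print("eraser seen 313,240 pred",P(np.array([.6582,-.0032,.162])))
for n,q in(("board end top",(.185,0,.105)),("strip mid slot",(.175,.032,.03)),("strip at board",(.175,.009,.03)),("strip outer",(.175,.055,.03)),("tin",(.1157,.032,.02)),("pencil foot",(.151,.032,.006)),("slot wall far top",(.185,.055,.1)),("mat fl",(-.135,.1,0))):print(n,P(B(*q)))
E
```

```text
eraser seen 313,240 pred [311. 244.]
board end top [304. 327.]
strip mid slot [318. 361.]
strip at board [300. 372.]
strip outer [337. 351.]
tin [280. 331.]
pencil foot [301. 362.]
slot wall far top [350. 306.]
mat fl [198. 199.]
```

The projections agree with the picture. Lowering the pencil.

>>> move_arm --motion '[0,0,0.01,0,0,0,0.03,0,0,0,0.05,0,0,0,0.07,0,0,0,0.09,0]'

```text
t: 7.9
ee_pos: [0.658, -0.0034, 0.303]
eef_rot: [-3.142, 0.0, 1.479]
ft_force: [0.2, 0.2, -0.0]
opening: 0.0123
gripper_force: 58.4
```

>>> move_arm --motion '[0,0,0.02,0,0,0,0.04,0,0,0,0.055,0,0,0,0.064,0,0,0,0.064,0]'

```text
t: 8.4
ee_pos: [0.6578, -0.0034, 0.2386]
eef_rot: [-3.14, 0.0, 1.479]
ft_force: [-0.2, -0.1, 0.2]
opening: 0.012
gripper_force: 58.4
```

```bash
python3 - <<'E'
from h import *
s=manip.get_image("scene");cv2.imwrite("pics/s4.png",s)
cv2.imwrite("pics/v4.png",cv2.resize(s[90:300,150:360],None,fx=2.8,fy=2.8,interpolation=cv2.INTER_CUBIC))
print(manip.sense()['ee_pos'],manip.sense()['ft_force'])
E
```

```text
[ 0.65807886 -0.00344245  0.23979433] [0.28638207 0.30994444 0.01138516]
```

View pics/v4.png

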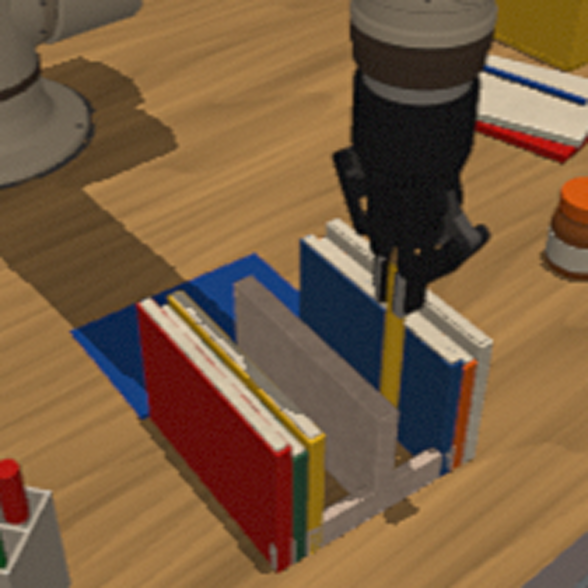

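No contact forces, and the pencil stands in the slot behind the tin. Sweep out along −tool y.

>>> move_arm --motion '[0,-0.004,0,0,0,-0.012,0,0,0,-0.02,0,0,0,-0.029,0,0,0,-0.038,0,0]'

```text
t: 8.95
ee_pos: [0.6196, 0.0001, 0.2404]
eef_rot: [3.141, -0.0, 1.478]
ft_force: [0.4, 0.3, 0.9]
opening: 0.0123
gripper_force: 58.4
```

>>> move_arm --motion '[0,-0.01,0,0,0,-0.02,0,0,0,-0.03,0,0,0,-0.04,0,0,0,-0.05,0,0]'

```text
t: 9.45
ee_pos: [0.5697, 0.0048, 0.2399]
eef_rot: [3.142, 0.0, 1.478]
ft_force: [0.9, -0.3, 0.3]
opening: 0.0125
gripper_force: 58.4
```

>>> move_arm --motion '[0,-0.01,0,0,0,-0.02,0,0,0,-0.03,0,0,0,-0.04,0,0,0,-0.05,0,0]'

```text
t: 9.95
ee_pos: [0.5199, 0.0094, 0.2398]
eef_rot: [-3.141, -0.0, 1.478]
ft_force: [1.0, -0.5, 0.1]
opening: 0.0126
gripper_force: 58.5
```

>>> move_arm --motion '[0,-0.01,0,0,0,-0.02,0,0,0,-0.03,0,0,0,-0.037,0,0,0,-0.042,0,0]'

```text
t: 10.45
ee_pos: [0.4783, 0.0133, 0.2399]
eef_rot: [-3.142, -0.0, 1.478]
ft_force: [0.9, -0.5, -0.4]
opening: 0.0127
gripper_force: 58.5
```

```bash
python3 - <<'E'
from h import *
s=manip.get_image("scene");t=manip.get_image("top");cv2.imwrite("pics/s5.png",s);cv2.imwrite("pics/t5.png",t)
a=cv2.resize(s[90:290,150:340],None,fx=2.1,fy=2.1,interpolation=cv2.INTER_CUBIC)
b=cv2.resize(t[130:290,190:320],None,fx=2.6,fy=2.6,interpolation=cv2.INTER_CUBIC)
h=max(a.shape[0],b.shape[0]);pad=lambda q:cv2.copyMakeBorder(q,0,h-q.shape[0],0,0,0)
cv2.imwrite("pics/v5.png",np.hstack([pad(a),pad(b)]))
print(manip.sense()['ee_pos'],manip.sense()['ft_force'])
for n in(("top",t),("scene",s)):
    for p,st in blobs(n[1],(0,150,80),(4,255,255),10)[1]: print(n[0],p,st[4],onz(n[0],p,.015).round(3))
E
```

```text
[0.478489   0.01329958 0.24002458] [-0.09989763  0.36948669 -1.19888926]
top [507.8, 131.9] 95 [ 0.728 -0.705  0.015]
top [362.4, 171.5] 38 [ 0.616 -0.309  0.015]
top [56.7, 246.1] 301 [0.425 0.442 0.015]
top [7.7, 235.9] 34 [0.449 0.56  0.015]
top [39.0, 313.5] 411 [0.269 0.469 0.015]
scene [366.3, 130.7] 46 [0.455 0.551 0.015]
scene [334.7, 139.0] 204 [0.422 0.435 0.015]
scene [228.2, 248.3] 1949 [ 0.567 -0.094  0.015]
scene [153.5, 265.1] 194 [ 0.502 -0.242  0.015]
```

View pics/v5.png

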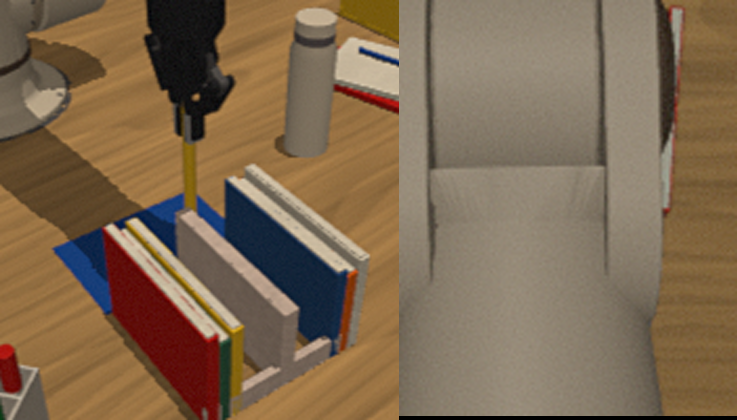

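Tin is hidden from both cameras. I'll lift clear and carry the pencil back towards the cup, then check before inserting.

>>> move_arm --motion '[0,0,-0.015,0,0,0,-0.05,0,0,0,-0.085,0,0,0,-0.12,0,0,0,-0.155,0]'

```text
t: 11.05
ee_pos: [0.4791, 0.0132, 0.3962]
eef_rot: [3.142, -0.0, 1.478]
ft_force: [1.3, 0.6, 1.0]
opening: 0.0124
gripper_force: 58.5
```

>>> move_arm --motion '[0,0,0,-8,0,0,0,-16,0,0,0,-24,0,0,0,-32,0,0,0,-40]'

```text
t: 11.55
ee_pos: [0.4793, 0.0132, 0.3947]
eef_rot: [-3.141, -0.0, 2.182]
ft_force: [0.6, 0.1, -0.0]
opening: 0.0125
gripper_force: 58.6
```

>>> move_arm --motion '[0,0,0,-8,0,0,0,-16,0,0,0,-24,0,0,0,-32,0,0,0,-40]'

```text
t: 12.05
ee_pos: [0.4793, 0.0132, 0.3947]
eef_rot: [3.142, -0.0, 2.88]
ft_force: [0.5, -0.6, -0.2]
opening: 0.0124
gripper_force: 58.6
```

>>> move_arm --motion '[0,0,0,-8,0,0,0,-15.3,0,0,0,-15.3,0,0,0,-15.3]'

```text
t: 12.45
ee_pos: [0.4792, 0.0132, 0.3948]
eef_rot: [-3.142, -0.0, 3.137]
ft_force: [-0.4, 0.7, -0.5]
opening: 0.0122
gripper_force: 58.6
```

>>> move_arm --motion '[-0.007,-0.025,0,0,-0.016,-0.058,0,0,-0.025,-0.09,0,0,-0.034,-0.122,0,0,-0.042,-0.152,0,0]'

```text
t: 12.95
ee_pos: [0.5213, -0.1403, 0.3948]
eef_rot: [3.142, 0.0, 3.137]
ft_force: [1.3, 0.3, -1.2]
opening: 0.0127
gripper_force: 58.6
```

>>> move_arm --motion '[-0.009,-0.033,0,0,-0.018,-0.065,0,0,-0.026,-0.095,0,0,-0.034,-0.125,0,0,-0.034,-0.125,0,0]'

```text
t: 13.45
ee_pos: [0.5555, -0.2671, 0.3929]
eef_rot: [3.141, -0.002, 3.135]
ft_force: [0.7, -0.4, -1.3]
opening: 0.0126
gripper_force: 58.6
```

```bash
python3 - <<'E'
from h import *
s=manip.get_image("scene");t=manip.get_image("top");cv2.imwrite("pics/s6.png",s);cv2.imwrite("pics/t6.png",t)
a=cv2.resize(s[90:330,60:230],None,fx=2,fy=2,interpolation=cv2.INTER_CUBIC)
b=cv2.resize(t[110:290,195:425],None,fx=1.9,fy=1.9,interpolation=cv2.INTER_CUBIC)
h=max(a.shape[0],b.shape[0]);pad=lambda q:cv2.copyMakeBorder(q,0,h-q.shape[0],0,0,0)
cv2.imwrite("pics/v6.png",np.hstack([pad(a),pad(b)]))
print(manip.sense()['t'],manip.sense()['ee_pos'],manip.sense()['eef_rot'])
for n,lo,hi in(("red",(0,150,80),(4,255,255)),("green",(55,120,60),(85,255,255))):
    for p,st in blobs(t,lo,hi,10)[1]:
        w=onz("top",p,.02);d=w[:2]-[.5048,-.021]
        if 200<p[0]<400: print(n,p,st[4],w.round(3),"books",(d@[.9957,-.0928]).round(3),(d@[.0928,.9957]).round(3))
E
```

```text
13.55 [ 0.55500721 -0.26441449  0.39412223] [ 3.14088043e+00 -1.06016787e-03  3.13756436e+00]
red [361.9, 171.7] 37 [ 0.614 -0.306  0.02 ] books 0.135 -0.274
red [289.0, 198.5] 10 [ 0.544 -0.119  0.02 ] books 0.048 -0.094
red [289.9, 210.1] 15 [ 0.514 -0.12   0.02 ] books 0.019 -0.098
red [228.7, 232.9] 159 [0.457 0.031 0.02 ] books -0.052 0.047
green [265.3, 188.5] 155 [ 0.569 -0.06   0.02 ] books 0.067 -0.032
```

View pics/v6.png

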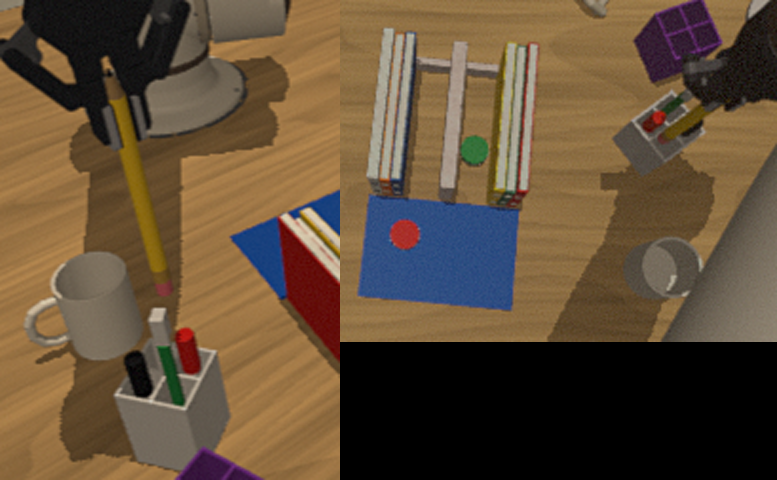

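The red tin lies fully on the mat at book (-0.052, +0.047), the green tin is unmoved, and the cup is intact. I'll check the pencil's tilt before inserting.

```bash
python3 - <<'E'
from h import *
s=cv2.imread("pics/s6.png");t=cv2.imread("pics/t6.png")
print(pencil(s,t,(100,148,130,235),(360,405,150,186),(.16,.25,.34)))
print(tri((164/2+60,290/2+90),((661-340)/1.9+195,139/1.9+110)))
E
```

```text
scene 790 [  0.23   0.97 128.99 182.65]
top 167 [  0.83  -0.56 376.75 174.12]
[array([ 0.5564, -0.2682,  0.16  ]), array([ 0.5541, -0.2661,  0.25  ]), array([ 0.5518, -0.2641,  0.34  ])]
(array([ 0.55230391, -0.26494909,  0.15979877]), np.float64(0.0018588463839241706))
```

>>> move_arm --motion '[-0.004,-0.013,0,0,-0.0075,-0.026,0,0,-0.0075,-0.026,0,0,-0.0075,-0.026,0.015,0,-0.0075,-0.026,0.03,0]'

```text
t: 14.05
ee_pos: [0.5624, -0.2886, 0.3652]
eef_rot: [-3.141, 0.001, 3.141]
ft_force: [-0.3, -0.2, -0.4]
opening: 0.0126
gripper_force: 58.7
```

```bash
python3 - <<'E'
from h import *
s=manip.get_image("scene");t=manip.get_image("top")
a=cv2.resize(s[150:330,80:200],None,fx=3,fy=3,interpolation=cv2.INTER_CUBIC)
b=cv2.resize(t[140:215,330:410],None,fx=4.9,fy=4.9,interpolation=cv2.INTER_CUBIC)
h=max(a.shape[0],b.shape[0]);pad=lambda q:cv2.copyMakeBorder(q,0,h-q.shape[0],0,0,0)
cv2.imwrite("pics/v7.png",np.hstack([pad(a),pad(b)]));print(manip.sense()['ee_pos'])
E
```

```text
[ 0.5620259  -0.28847328  0.36339931]
```

View pics/v7.png

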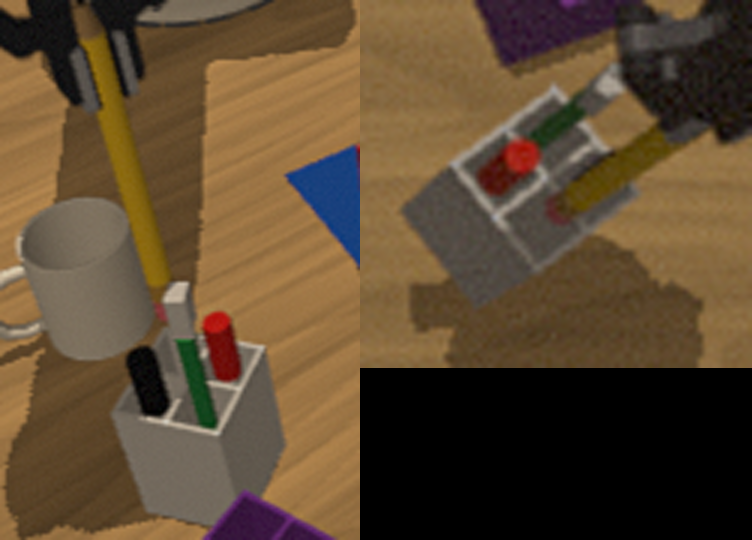

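Eraser is at top-crop (558,208), 30 mm above the rim and lined up with the empty cell. The other three items are in place. Descending with a force check midway.

>>> move_arm --motion '[0,-0.001,0.012,0,0,-0.001,0.024,0,0,-0.001,0.036,0,0,-0.001,0.048,0,0,-0.001,0.06,0]'

```text
t: 14.65
ee_pos: [0.5624, -0.2899, 0.3057]
eef_rot: [-3.141, 0.001, 3.141]
ft_force: [-0.5, 0.5, 0.1]
opening: 0.0124
gripper_force: 58.7
```

>>> move_arm --motion '[0,0,0.015,0,0,0,0.03,0,0,0,0.045,0,0,0,0.058,0,0,0,0.066,0]'

```text
t: 15.15
ee_pos: [0.5623, -0.2902, 0.2385]
eef_rot: [3.141, -0.0, 3.141]
ft_force: [0.3, -1.1, -1.3]
opening: 0.0124
gripper_force: 58.7
```

>>> move_arm --motion '[0,0,0,0]'

```text
t: 15.25
ee_pos: [0.5621, -0.2904, 0.2382]
eef_rot: [3.141, -0.001, 3.141]
ft_force: [-0.3, 0.4, -0.6]
opening: 0.0128
gripper_force: 58.7
```

Foot is about 3 mm above the floor, with no force. Release to the same partial opening, let it settle, then withdraw upward.

>>> move_arm --motion '[0,0,0,0,0,0,0,0,0,0,0,0,0,0,0,0,0,0,0,0]' --claw 0.1

```text
t: 15.75
ee_pos: [0.5624, -0.2909, 0.2391]
eef_rot: [-3.141, 0.0, 3.141]
ft_force: [0.6, 0.4, -0.3]
opening: 0.0466
gripper_force: 0.0
```

>>> move_arm --motion '[0,0,0,0,0,0,-0.01,0,0,0,-0.03,0,0,0,-0.05,0,0,0,-0.07,0]'

```text
t: 16.25
ee_pos: [0.5623, -0.2908, 0.3105]
eef_rot: [-3.141, 0.001, 3.141]
ft_force: [-0.4, -0.1, 0.1]
opening: 0.0471
gripper_force: 0.0
```

>>> move_arm --motion '[0,0,-0.03,0,0,0,-0.06,0,0,0,-0.09,0,0,0,-0.12,0,0,0,-0.12,0]'

```text
t: 16.75
ee_pos: [0.5621, -0.2907, 0.4341]
eef_rot: [-3.138, 0.006, 3.141]
ft_force: [-0.0, -0.1, 0.7]
opening: 0.047
gripper_force: 0.0
```

>>> move_arm --motion '[0,0,0,0,0,0,0,0,0,0,0,0,0,0,0,0,0,0,0,0]'

```text
t: 17.25
ee_pos: [0.5622, -0.2908, 0.4285]
eef_rot: [3.141, -0.001, 3.141]
ft_force: [-0.2, 0.0, -1.0]
opening: 0.0469
gripper_force: 0.0
```

```bash
python3 - <<'E'
from h import *
s=manip.get_image("scene");t=manip.get_image("top")
a=cv2.resize(s[180:330,80:200],None,fx=3.3,fy=3.3,interpolation=cv2.INTER_CUBIC)
b=cv2.resize(t[130:290,195:425],None,fx=1.7,fy=1.7,interpolation=cv2.INTER_CUBIC)
h=max(a.shape[0],b.shape[0]);pad=lambda q:cv2.copyMakeBorder(q,0,h-q.shape[0],0,0,0)
cv2.imwrite("pics/v8.png",np.hstack([pad(a),pad(b)]));print(manip.sense()['ee_pos'],manip.sense()['ft_force'])
print([p for p in blobs(t,(0,150,80),(4,255,255),100)[1]])
E
```

```text
[ 0.56229301 -0.29078363  0.42872884] [-1.09436349 -0.0320489  -0.5825506 ]
[([56.9, 246.8], [49, 226, 16, 56, 316]), ([228.7, 232.9], [222, 226, 14, 15, 159]), ([39.6, 313.3], [1, 302, 67, 24, 412])]
```

View pics/v8.png

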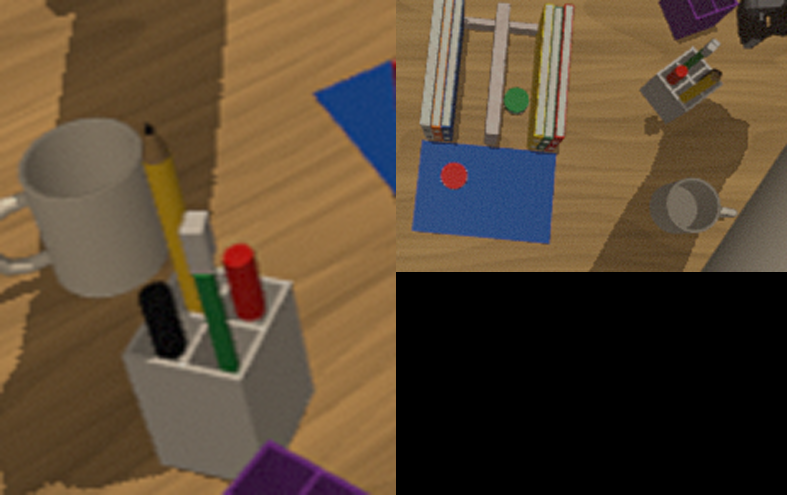

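Pencil stands point up in its cell, with its tip at crop (150,130). The red tin is on the mat at top (228.7,232.9), everything else is in place and the gripper is clear. Handing in.

```bash
python3 -c "
from station import manip
print(manip.close_job())"
```

```text
the job is handed in; nothing more can be done
None
```

I swept the red tin onto the mat with the pencil, put the pencil back in the cup point up, and handed the job in at about 17 s; the last images showed nothing else moved, but no verdict came back.

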